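# Open the airbrush air valve in the sculptor's studio

### The job

Open the air line to the airbrush: swing the yellow lever handle clockwise (seen from above) all the way to its end stop, so that it lies in line with its pipe, and let go of it. Leave the blue lever as it is and do not shift the black drink can.

Things in the scene. Friction and masses are not known exactly. Their poses are not given: they have to be found in the camera images.
- yellow_lever (a joint): Yellow lever of a ball valve, vertical axis. 0 = shut, square across the pipe; 1.571 rad = fully open, in line with the pipe, at a rigid stop. Grows clockwise seen from above; starts at 0 to 0.45. Stays where left; about 3 N at the grip moves it. Yellow grip: 30 to 115 mm from the pivot axis, 18 mm wide, 16 mm high, mid-height level with yellow_pivot.
- yellow_pivot (a point): Point on the lever's pivot axis, 100 mm above the table; fixed, does not turn with the lever. z up, y along the pipe to its ribbed outlet. The lever points along -x of this frame at joint 0, along +y at 1.571. Below it: pipe, top 56 mm above the table; brass body, top 64 mm; base plate 90 x 160 mm, 8 mm thick. The nut on the pivot ends 112 mm above the table.
- blue_grip (a point): Point in the blue grip of a second valve of the same shape and size, 80 mm from its pivot axis, 100 mm above the table. The frame turns with the lever; the pivot lies 80 mm along this frame's +x. Any lever angle at the start. Not to be moved.
- can_mid (a point): Centre, half-way up, of the loose black drink can with aluminium top, 66 mm across, 115 mm high, upright on the table. Not to be shifted. A low orange paint jar (55 mm high) and a grey horn casting (62 mm high) also stand on the table.

How it is judged (in metres and radians):
At the end, for the whole second after the job is handed in: The yellow lever rests within about 10 degrees of its open end stop (joint above 1.39 rad); the blue grip is within 15 mm and the can within 20 mm of where they started (value of joint yellow_lever above 1.39 rad and velocity of joint yellow_lever below 0.05 rad/s and distance of blue_grip from where it was at the start of the episode below 0.015 m and distance of can_mid from where it was at the start of the episode below 0.02 m); the robot touches nothing.
It fails at once if the blue lever was moved by more than 15 mm (distance of blue_grip from where it was at the start of the episode above 0.015 m).
It fails at once if the drink can was shifted by more than 20 mm (distance of can_mid from where it was at the start of the episode above 0.02 m).
It also fails if it takes over 32 s, if anything falls off the work surface, if the arm or the gripper's body presses on something with over 40 N, if the wrist force passes 120 N, or if a joint passes its speed limit or range.

### The arm

A 7-joint arm with a two-finger parallel gripper is mounted at the origin on the work surface. World frame = base frame: x ahead of the robot, y to its left, z up, the work surface at z = 0. Lengths are in mm, angles in rad, forces in N, time in s.
With the tool pointing down it reaches from about 400 to 875 mm from the base axis. Payload 19.3 kg.
Tool frame: the origin (TCP) lies on the centre line of the jaws, within the pads' length; the fingertips stand 17 mm ahead of it and the grasp point (between the pads) lies 2 mm behind it; y points along the fingers, x is the direction in which the jaws open and shut, and the axes are right-handed (so a half turn about y gives the same grasp; the last joint's range is limited). The gripper opens to 85 mm and grips with 20 to 120 N. Pads are 22 mm wide; open, the fingers measure 114 mm over their backs; the gripper's body (76 mm by 85 mm) begins 54 mm behind the grasp point. The pads swing forward as they close: fully open they stand 13 mm farther back than shut.
Start: joints at [1.218, 0.521, -0.036, 1.599, 0.021, 1.021, -0.113], TCP at [174.375, -600.174, 248.291] pointing down, gripper open.
Joint ranges: [-2.91, 2.91], [-0.3, 2.13], [-1.5, 1.42], [0.17, 2.43], [-1.26, 4.41], [0.16, 1.93], [-2.52, 2.52]. Speed limits (rad/s): [1.89, 1.89, 2.39, 2.39, 3.01, 3.01, 3.01].

### API

Orientations are given as [roll, pitch, yaw] about the fixed x, y, z axes, in that order (R = Rz(yaw) Ry(pitch) Rx(roll)).
In Python, from workcell import r gives the robot as it stands.
- The arm moves only by the tool drive_tool, never from a script. Its argument "rows" is text: rows parted by semicolons, each of 7 numbers parted by spaces: the closure, from -1 (fully open) to 1 (shut), then the shift along the tool's x, y, z scaled (see below), then the turn, a rotation vector about the tool's x, y, z scaled (see below). In form: claw x y z wx wy wz; .... A call has 1 to 5 rows; each row is the pose to reach, as a shift and turn from the pose measured when the call began, along the tool's axes at that moment, turning the shorter way round; what a row does not reach only later rows make up. The controller multiplies each number of a shift by 300 mm and each number of a turn by 2 pi rad. A row lasts 1/12 s, in which the tool goes at most 41.7 mm and 7.16 degrees, less where a joint would pass 70% of its speed; a pose out of reach is approached as far as the arm can. A call with a number of a shift or a turn outside -1 to 1 is refused whole. A call with a gripper value outside its range is refused whole. The fingers move at their own pace and stop on an object; the grip force is fixed at half the most. Time passes only in rows, so rows that repeat a pose let the fingers close. It gives the time, the measured TCP pose, the force and the opening at its end, in the units of the state.
- r.get_obs(): the state, without advancing time (a new reading comes with each control period).
- r.get_image(name): name is "side" or "top"; returns a dict with "img" (480x640x3 uint8, red, green, blue), "intrinsics" (3x3 intrinsics, pixels), "R" (3x3) and "t" (3): a world point X has camera coordinates R X + t. Camera axes: x right, y down, z forward; pixel columns grow to the right and rows downward; lengths in mm; the calibration is good to about 2 mm. A picture is of the moment at which its call begins. There is no depth.
- r.hand_in(): hands the job in, once; it reports no verdict.
Trained networks look in the newest picture that a camera, given by its name, has taken for a name from the list of things; names that differ only in an ending like _2 or _b are one class to them, and where a whole thing is asked for, a point or a joint stands for the part that bears it (a point fixed in the world has none). Each returns a list of dicts, best first, with "confidence" (0 to 1); they miss things now and then, are a little off and sometimes report something else, mostly with a low value. They report only what shows in the picture. A call takes as long as a camera call.
- r.find_in(camera, label): "at" ([column, row] in pixels, amid what is visible of it).
- r.tip_of(camera, label): "at" ([column, row] in pixels: a listed point, or the origin of a listed thing).
The state is a dict: "clock": time; "qpos": joint angles; "joint_vel": joint speeds; "joint_efforts": joint torques, N m; "eef_pos": TCP position; "orientation": TCP orientation; "contact_force": force on the tool from outside, world axes, zero at the start; "wrist_torque": the same for the moment, N m; "finger_gap": finger opening in mm.
Only numpy, scipy, OpenCV 4.12 (cv2) and the standard library are available. Lean on these libraries where they do the work, as an engineer would, in place of code of your own. Each camera call takes 0.05 s, during which the arm holds its last target.

## Working session

There is one attempt and no reset: what is moved stays moved. The work goes in short steps, Python scripts to look and compute and a tool call to move; the robot and the scene stay as the last step left them, time stands still between calls to the robot, and variables do not carry over. Pictures are saved under pics/ and viewed, and the job is handed in when it is done.

Besides the shell and the picture viewer there is one more tool, called after "Request:" as a command line: name --argument value ..., lists and objects as JSON in quotes. drive_tool: Moves the arm, as the interface text tells. Its arguments: {"type":"object","properties":{"rows":{"type":"string"}},"required":["rows"]}

```bash
mkdir -p pics; python3 - <<'E'
from workcell import r
import cv2
o=r.get_obs();print({k:o[k] for k in('clock','eef_pos','orientation','finger_gap')})
for c in('side','top'):
    d=r.get_image(c);cv2.imwrite(f'pics/{c}0.png',d['img'][:,:,::-1]);print(c,d['intrinsics'],d['R'],d['t'])
    for l in('yellow_lever','blue_grip','can_mid','yellow_pivot'):
        for f in('find_in','tip_of'):
            try: print(l,f,getattr(r,f)(c,l)[:3])
            except Exception as e: print(l,f,e)
E
```

```text
{'clock': 0.0, 'eef_pos': array([ 174.26995851, -599.88581172,  247.73826578]), 'orientation': array([-1.57088443e+00,  1.09621186e-03, -1.28803578e+00]), 'finger_gap': 84.7360165672148}
side [[496.77559863   0.         316.80415476]
 [  0.         496.77559863 245.85614261]
 [  0.           0.           1.        ]] [[-0.79787939 -0.60255736 -0.01769478]
 [-0.4145666   0.56978754 -0.70956092]
 [ 0.43763342 -0.55880837 -0.70442189]] [497.00055756 350.24350775 545.55329405]
yellow_lever find_in [{'at': [269.7, 379.9], 'confidence': 0.76}]
yellow_lever tip_of it knows: blue_grip, can_mid, yellow_pivot
blue_grip find_in [{'at': [413.2, 224.2], 'confidence': 0.86}]
blue_grip tip_of [{'at': [415.8, 236.5], 'confidence': 0.68}]
can_mid find_in [{'at': [213.6, 241.3], 'confidence': 0.8}]
can_mid tip_of [{'at': [213.0, 242.9], 'confidence': 0.59}]
yellow_pivot find_in []
yellow_pivot tip_of [{'at': [258.0, 347.6], 'confidence': 0.57}, {'at': [212.8, 241.6], 'confidence': 0.51}]
top [[467.32252072   0.         313.01554981]
 [  0.         467.32252072 239.41349391]
 [  0.           0.           1.        ]] [[-0.0112057  -0.99991437 -0.00675844]
 [-0.99717791  0.01167629 -0.07416115]
 [ 0.07423372  0.00590834 -0.99722337]] [ 29.5831868  647.47952298 763.21051332]
yellow_lever find_in [{'at': [202.0, 305.4], 'confidence': 0.87}, {'at': [440.6, 299.6], 'confidence': 0.52}]
yellow_lever tip_of it knows: blue_grip, can_mid, yellow_pivot
blue_grip find_in [{'at': [439.0, 302.0], 'confidence': 0.86}]
blue_grip tip_of [{'at': [424.3, 312.5], 'confidence': 0.62}]
can_mid find_in [{'at': [306.6, 140.3], 'confidence': 0.56}]
can_mid tip_of [{'at': [302.9, 137.7], 'confidence': 0.56}]
yellow_pivot find_in [{'at': [224.6, 275.3], 'confidence': 0.85}]
yellow_pivot tip_of [{'at': [220.1, 272.7], 'confidence': 0.58}]
```

View pics/side0.png

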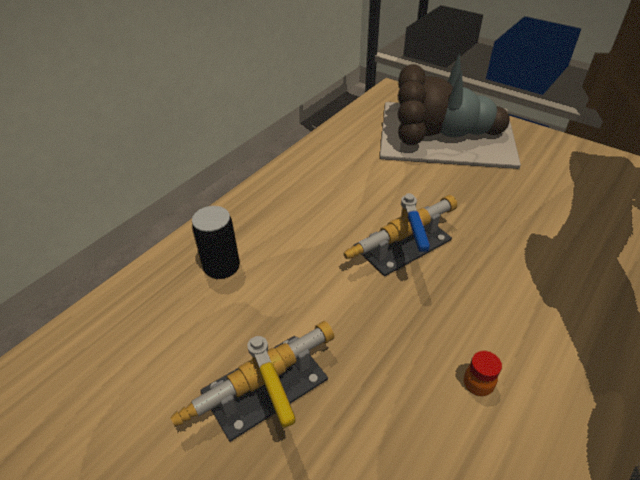

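View pics/top0.png

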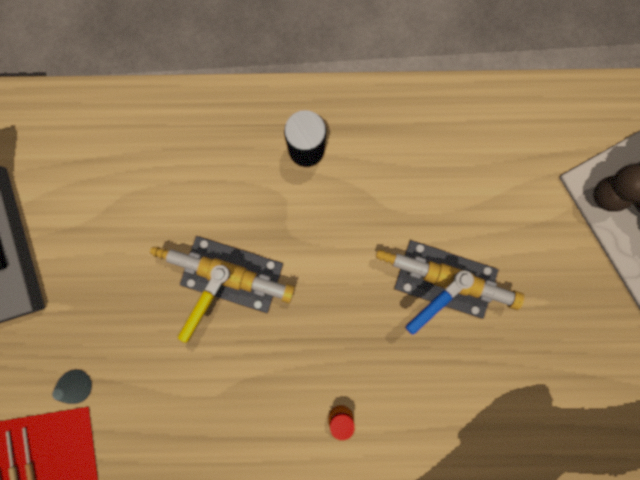

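```bash
cat > h.py <<'E'
import numpy as np
from workcell import r
from scipy.spatial.transform import Rotation as Ro
def ray(d,p,z):
    K,R,t=map(np.array,(d['intrinsics'],d['R'],d['t']))
    c=-R.T@t; v=R.T@np.linalg.solve(K,[p[0],p[1],1]); return c+v*(z-c[2])/v[2]
def togo(P,o=None):
    o=o or r.get_obs(); R=Ro.from_euler('xyz',o['orientation']).as_matrix()
    return R.T@(np.array(P)-o['eef_pos'])/300
E
python3 - <<'E'
from h import *
import cv2
for c,pts in(('top',dict(nut=((220,272),112),grip_end=((184,339),100),grip_start=((211,289),100),ribtip=((155,252),45),otherend=((290,294),45),can=((305,130),115),bgrip=((425,314),100),btip=((410,330),100),bpiv=((464,280),112),jar=((342,428),55))),
 ('side',dict(nut=((258,342),112),grip_end=((289,422),100),can=((212,218),115)))):
    d=r.get_image(c)
    for k,(p,z) in pts.items(): print(c,k,ray(d,p,z).round(1))
    if c=='top':cv2.imwrite('pics/z.png',cv2.resize(d['img'][220:350,130:310,::-1],(720,520),interpolation=2))
print(Ro.from_euler('xyz',r.get_obs()['orientation']).as_matrix().round(3))
E
```

```text
top nut [594.2 160.8 112. ]
top grip_end [494.5 217.  100. ]
top grip_start [568.7 176.8 100. ]
top ribtip [628.6 281.5  45. ]
top otherend [557.6  60.5  45. ]
top can [807.5  31.9 115. ]
top bgrip [ 527.8 -145.2  100. ]
top btip [ 504.3 -122.1  100. ]
top bpiv [ 578.2 -201.7  112. ]
top jar [347.9 -20.2  55. ]
side nut [588.  166.8 112. ]
side grip_end [493.1 221.6 100. ]
side can [804.4  35.3 115. ]
[[ 0.279 -0.     0.96 ]
 [-0.96   0.     0.279]
 [-0.    -1.    -0.   ]]
```

View pics/z.png

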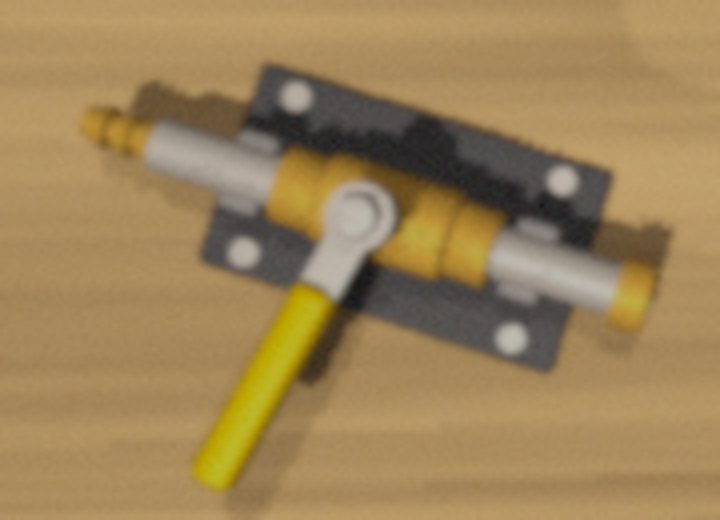

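Request:
drive_tool --rows "1 -0.3 0 0.6 0 -0.1 0;1 -0.3 0 0.6 0 -0.1 0;1 -0.3 0 0.6 0 -0.1 0;1 -0.3 0 0.6 0 -0.1 0;1 -0.3 0 0.6 0 -0.1 0"

```text
clock: 1.32
eef_pos: [324.1, -461.3, 248.6]
orientation: [-1.57, -0.001, -0.656]
contact_force: [-0.2, -0.2, 0.1]
finger_gap: 25.2
```

```bash
python3 - <<'E'
from h import *
o=r.get_obs();print(o['clock'],o['eef_pos'],o['orientation'],o['qpos'],o['finger_gap'],o['contact_force'])
for P in((480,-250,248),(490,0,230)):print(togo(P,o).round(3))
E
```

```text
1.3167 [ 324.11773246 -461.292015    248.5765414 ] [-1.57048104e+00 -5.63316878e-04 -6.55567308e-01] [ 1.02362962  0.43083652 -0.23128726  1.75626592  0.11605068  0.96728956
  0.09124576] 25.22861807302396 [-0.20690509 -0.1914284   0.08881559]
[-0.017  0.002  0.875]
[-0.499  0.062  1.556]
```

Request:
drive_tool --rows "1 -0.05 0 0.8 0 -0.1 0;1 -0.05 0 0.8 0 -0.1 0;1 -0.05 0 0.8 0 -0.1 0;1 -0.05 0 0.8 0 -0.1 0;1 -0.05 0 0.8 0 -0.1 0"

```text
clock: 1.73
eef_pos: [439.6, -289.3, 248.9]
orientation: [-1.571, -0.001, -0.032]
contact_force: [0.8, -1.0, 0.9]
finger_gap: 0.0
```

```bash
python3 - <<'E'
from h import *
o=r.get_obs();print(o['clock'],o['eef_pos'],o['orientation'],o['qpos'],o['finger_gap'],o['contact_force'])
for P in((480,-50,200),(498,158,200)):print(togo(P,o).round(3))
E
```

```text
1.7333 [ 439.60921491 -289.28215123  248.91561205] [-1.57141110e+00 -1.05594236e-03 -3.21511312e-02] [ 0.80254978  0.39016979 -0.43469307  1.84307459  0.19850183  0.94968977
  0.24846106] 0.017815329580704784 [ 0.78008474 -1.0237232   0.91825905]
[0.109 0.163 0.802]
[0.146 0.162 1.497]
```

Request:
drive_tool --rows "1 0.1 0 0.7 0 -0.065 0;1 0.1 0 0.7 0 -0.065 0;1 0.1 0 0.7 0 -0.065 0;1 0.1 0 0.7 0 -0.065 0;1 0.1 0 0.7 0 -0.065 0"

```text
clock: 2.15
eef_pos: [475.3, -84.1, 249.0]
orientation: [-1.572, -0.001, 0.379]
contact_force: [0.6, -0.0, -0.2]
finger_gap: -0.1
```

```bash
python3 - <<'E'
from h import *
o=r.get_obs();print(o['clock'],o['eef_pos'],o['orientation'],o['qpos'],o['finger_gap'],o['contact_force'])
for P in((498,150,200),(498,150,103)):print(togo(P,o).round(3))
E
```

```text
2.15 [475.29887394 -84.11589376 249.03678165] [-1.57214554e+00 -1.07934084e-03  3.79222665e-01] [ 0.53728585  0.34333349 -0.60606366  1.94152023  0.24322451  0.92719885
  0.19076039] -0.10991652223581368 [ 0.6155177  -0.03971176 -0.18662133]
[0.359 0.163 0.697]
[0.359 0.486 0.698]
```

Request:
drive_tool --rows "1 0.35 0.1 0.65 0 0 0;1 0.35 0.1 0.65 0 0 0;1 0.35 0.1 0.65 0 0 0;1 0.35 0.1 0.65 0 0 0;1 0.35 0.1 0.65 0 0 0"

```text
clock: 2.57
eef_pos: [498.7, 121.2, 221.0]
orientation: [-1.572, -0.001, 0.379]
contact_force: [1.9, -1.2, 0.9]
finger_gap: 0.1
```

```bash
python3 - <<'E'
from h import *
import cv2
o=r.get_obs();print(o['clock'],o['eef_pos'],o['orientation'],o['qpos'],o['finger_gap'],o['contact_force'])
for P in((498,150,103),):print(togo(P,o).round(3))
cv2.imwrite('pics/s1.png',r.get_image('side')['img'][:,:,::-1])
E
```

```text
2.5667 [498.73468937 121.19147397 221.02592434] [-1.57243985e+00 -1.48157660e-03  3.78822968e-01] [ 0.12887949  0.43849992 -0.63476088  1.89784451  0.32738257  0.90794161
 -0.28602963] 0.08142825443902538 [ 1.88251001 -1.16449403  0.86174696]
[0.033 0.393 0.091]
```

View pics/s1.png

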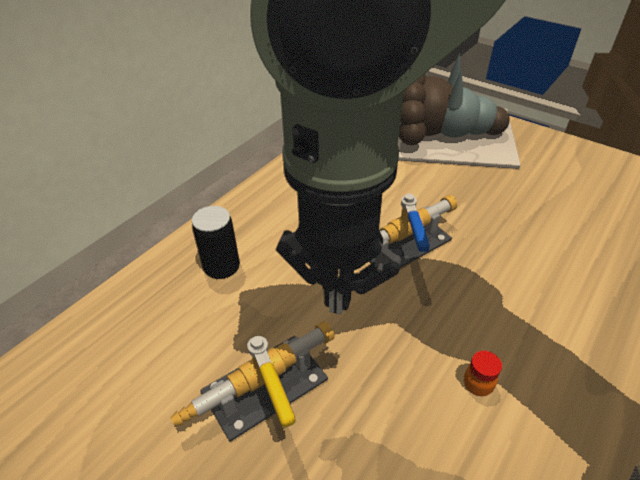

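Request:
drive_tool --rows "1 0.02 0.39 0.06 0 0 0;1 0.02 0.39 0.06 0 0 0;1 0.02 0.39 0.06 0 0 0;1 0.02 0.39 0.06 0 0 0;1 0.02 0.39 0.06 0 0 0"

```text
clock: 3.03
eef_pos: [496.5, 149.7, 103.2]
orientation: [-1.568, -0.0, 0.388]
contact_force: [-0.2, -0.4, 0.7]
finger_gap: 0.3
```

```bash
cat > plan.py <<'E'
from h import *
import sys
o=r.get_obs();print(o['clock'],o['eef_pos'],o['orientation'],o['finger_gap'],o['contact_force'])
piv=np.array([592,163]); rad=80
for a in map(float,sys.argv[1:]):
    # pusher centre for lever at world angle a: 80 along, 9+14 behind
    t=np.radians(a);u=np.array([np.cos(t),np.sin(t)]);n=np.array([-u[1],u[0]])
    P=piv+rad*u+23*n
    print(a,P.round(),togo((*P,105),o).round(3))
E
python3 plan.py 165 150 140 130 120
```

```text
3.0333 [496.5399094  149.69011451 103.17543615] [-1.56769491e+00 -3.96778759e-04  3.88391897e-01] 0.28004070207476406 [-0.23350571 -0.36311318  0.72211251]
165.0 [509. 161.] [ 0.053 -0.006  0.021]
150.0 [511. 183.] [ 0.087 -0.006  0.085]
140.0 [516. 197.] [ 0.119 -0.006  0.121]
130.0 [523. 209.] [ 0.157 -0.006  0.151]
120.0 [532. 221.] [ 0.199 -0.005  0.174]
```

Request:
drive_tool --rows "1 0.05 -0.005 0.02 0 0 0;1 0.07 -0.005 0.055 0 0 0;1 0.09 -0.005 0.085 0 0 0;1 0.105 -0.005 0.105 0 0 0;1 0.12 -0.005 0.12 0 0 0"

```text
clock: 3.45
eef_pos: [516.5, 197.0, 105.8]
orientation: [-1.568, -0.001, 0.388]
contact_force: [-1.6, -4.8, 2.2]
finger_gap: 0.0
```

```bash
python3 plan.py 130 120 110 100; python3 - <<'E'
from h import *
import cv2
cv2.imwrite('pics/s2.png',r.get_image('side')['img'][:,:,::-1])
E
```

```text
3.45 [516.45994066 197.00071951 105.75353309] [-1.56848234e+00 -1.14317256e-03  3.88448713e-01] 0.037475193171514404 [-1.60267787 -4.78126404  2.20349161]
130.0 [523. 209.] [0.036 0.003 0.03 ]
120.0 [532. 221.] [0.078 0.003 0.054]
110.0 [543. 230.] [0.124 0.003 0.069]
100.0 [555. 238.] [0.172 0.003 0.077]
```

View pics/s2.png

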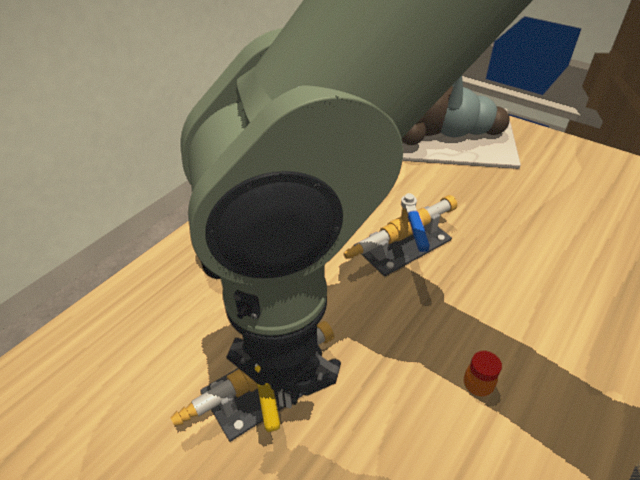

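Request:
drive_tool --rows "1 0.036 0.003 0.03 0 0 0;1 0.057 0.003 0.043 0 0 0;1 0.078 0.003 0.054 0 0 0;1 0.1 0.003 0.062 0 0 0;1 0.124 0.003 0.069 0 0 0"

```text
clock: 3.92
eef_pos: [543.4, 231.2, 104.7]
orientation: [-1.568, -0.001, 0.389]
contact_force: [-3.1, -4.8, -0.7]
finger_gap: 0.1
```

```bash
python3 plan.py 100 90 80 72
```

```text
3.9167 [543.40070335 231.19441112 104.69537634] [-1.56803243e+00 -6.75420652e-04  3.89018941e-01] 0.11138927784159654 [-3.09211489 -4.83554798 -0.6717081 ]
100.0 [555. 238.] [ 0.046 -0.001  0.005]
90.0 [569. 243.] [ 0.094 -0.001  0.004]
80.0 [583. 246.] [ 0.141 -0.001 -0.005]
72.0 [595. 246.] [ 0.178 -0.001 -0.019]
```

Request:
drive_tool --rows "1 0.023 0 0.003 0 0 0;1 0.046 0 0.005 0 0 0;1 0.07 0 0.005 0 0 0;1 0.094 0 0.004 0 0 0;1 0.115 0 0.002 0 0 0"

```text
clock: 4.33
eef_pos: [575.2, 244.9, 104.4]
orientation: [-1.568, 0.0, 0.389]
contact_force: [-4.0, -2.9, -0.5]
finger_gap: 0.0
```

```bash
python3 plan.py 85 80 76 72 70 68; python3 - <<'E'
from h import *
import cv2
for c in('top','side'):cv2.imwrite(f'pics/{c}3.png',r.get_image(c)['img'][:,:,::-1])
E
```

```text
4.3333 [575.21277035 244.86634229 104.42880126] [-1.56790102e+00  3.96688623e-04  3.89065978e-01] 0.035095262804895146 [-4.04054006 -2.8679247  -0.46582115]
85.0 [576. 245.] [ 0.002 -0.002 -0.002]
80.0 [583. 246.] [ 0.026 -0.002 -0.007]
76.0 [589. 246.] [ 0.044 -0.002 -0.013]
72.0 [595. 246.] [ 0.062 -0.002 -0.021]
70.0 [598. 246.] [ 0.071 -0.002 -0.025]
68.0 [601. 246.] [ 0.08  -0.002 -0.029]
```

View pics/side3.png

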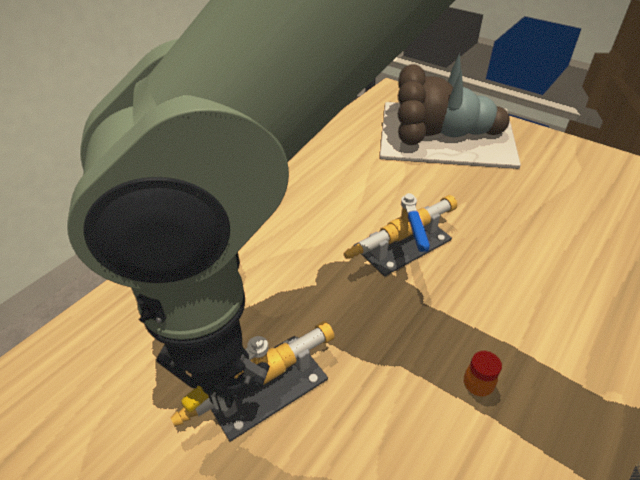

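View pics/top3.png

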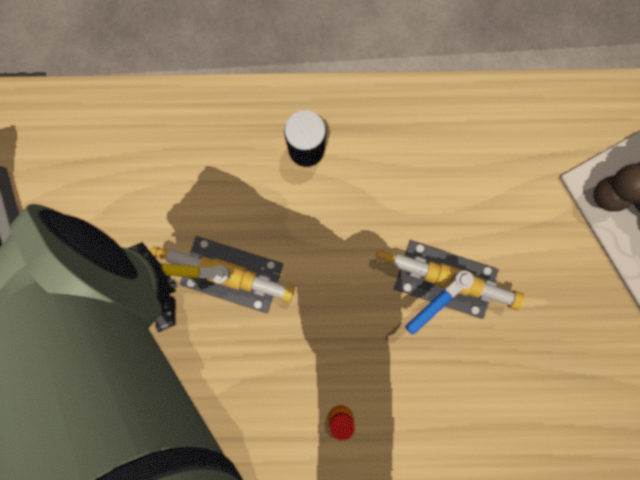

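Request:
drive_tool --rows "1 0.013 0 -0.004 0 0 0;1 0.026 0 -0.007 0 0 0;1 0.036 0 -0.01 0 0 0;1 0.044 0 -0.013 0 0 0;1 0.05 0 -0.016 0 0 0"

```text
clock: 4.85
eef_pos: [591.7, 246.5, 104.5]
orientation: [-1.567, -0.001, 0.389]
contact_force: [-4.3, -0.7, 0.1]
finger_gap: 0.5
```

```bash
python3 plan.py 72 70 68 66
```

```text
4.85 [591.71227626 246.48265612 104.53336232] [-1.56731915e+00 -1.10402142e-03  3.88735377e-01] 0.5316852530568316 [-4.27899455 -0.66460861  0.14717758]
72.0 [595. 246.] [ 0.009 -0.002 -0.005]
70.0 [598. 246.] [ 0.018 -0.002 -0.009]
68.0 [601. 246.] [ 0.027 -0.002 -0.013]
66.0 [604. 245.] [ 0.035 -0.002 -0.018]
```

Request:
drive_tool --rows "1 0.005 0 -0.002 0 0 0;1 0.009 0 -0.004 0 0 0;1 0.014 0 -0.006 0 0 0;1 0.014 0 -0.006 0 0 0"

```text
clock: 5.18
eef_pos: [594.2, 246.5, 104.1]
orientation: [-1.567, 0.003, 0.39]
contact_force: [-18.2, -3.1, 7.3]
finger_gap: 0.1
```

```bash
python3 plan.py 70 68 66
```

```text
5.1833 [594.16100446 246.4810009  104.10220067] [-1.56685247  0.00333491  0.38951406] 0.09708144426629486 [-18.15304491  -3.11751901   7.29249109]
70.0 [598. 246.] [ 0.01  -0.003 -0.006]
68.0 [601. 246.] [ 0.019 -0.003 -0.01 ]
66.0 [604. 245.] [ 0.028 -0.003 -0.015]
```

Request:
drive_tool --rows "1 -0.04 0 0.03 0 0 0;1 -0.1 0 0.085 0 0 0;1 -0.1 0 0.085 0 0 0;1 -0.1 -0.2 0.085 0 0 0;1 -0.1 -0.35 0.085 0 0 0"

```text
clock: 5.6
eef_pos: [556.3, 258.6, 187.5]
orientation: [-1.566, 0.006, 0.391]
contact_force: [1.1, -0.7, 1.4]
finger_gap: -0.5
```

Request:
drive_tool --rows "1 -0.3 -0.1 -0.4 0 0 0;1 -0.3 -0.1 -0.4 0 0 0;1 -0.3 -0.1 -0.4 0 0 0;1 -0.3 -0.1 -0.4 0 0 0;1 -0.3 -0.1 -0.4 0 0 0"

```text
clock: 6.02
eef_pos: [519.2, 107.5, 218.8]
orientation: [-1.57, 0.005, 0.385]
contact_force: [1.5, -1.2, 0.9]
finger_gap: -0.2
```

```bash
python3 - <<'E'
from h import *
import cv2
o=r.get_obs();print(o['clock'],o['eef_pos'],o['contact_force'],np.abs(o['joint_vel']).max())
d=r.get_image('top');cv2.imwrite('pics/top4.png',d['img'][:,:,::-1])
cv2.imwrite('pics/side4.png',r.get_image('side')['img'][:,:,::-1])
E
```

```text
6.0167 [519.23190146 107.54825699 218.78382999] [ 1.53772618 -1.15412058  0.91302351] 0.08255226511124243
```

View pics/top4.png

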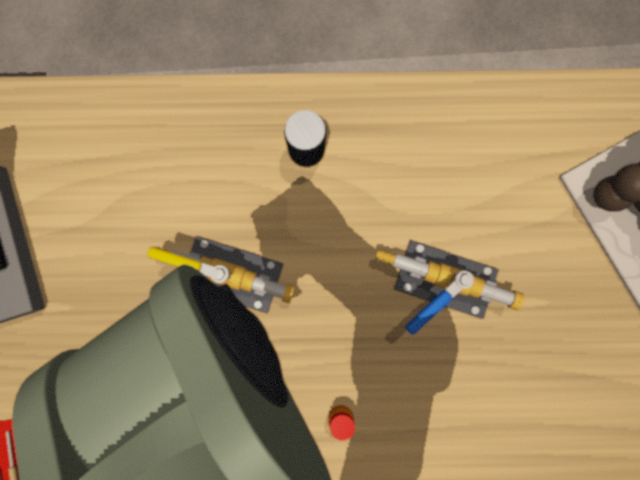

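View pics/side4.png

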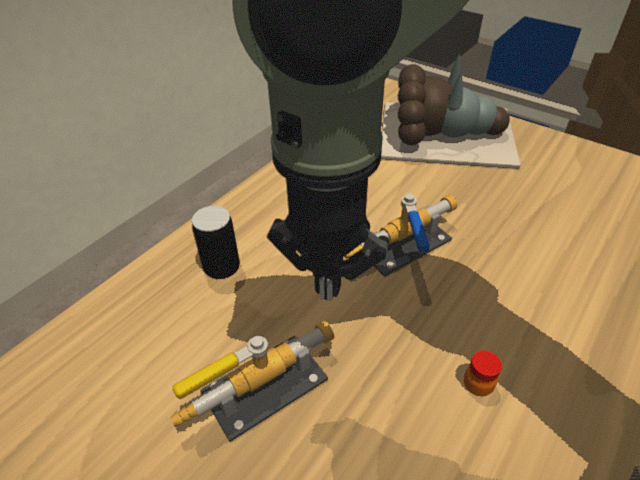

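The lever now runs from (150,251) to (220,273) in the top picture, in line with the pipe. The can at (305,130) and the blue lever at (425,314) look unmoved, and the gripper is clear of everything.

```bash
python3 - <<'E'
from h import *
d=r.get_image('top')
a,b=ray(d,(150,251),100),ray(d,(220,272),112);print(a,b,np.degrees(np.arctan2(*(a-b)[[1,0]])))
for l in('blue_grip','can_mid'):print(l,r.tip_of('top',l)[:1])
print(r.hand_in())
E
```

```text
[627.34381492 270.14617271 100.        ] [594.15556423 160.82850203 112.        ] 73.11199511278937
blue_grip [{'at': [423.4, 315.5], 'confidence': 0.87}]
can_mid [{'at': [302.6, 141.5], 'confidence': 0.71}]
the job is handed in; nothing more can be done
None
```

The yellow lever is now at its open end stop, in line with its pipe, and the job is handed in at about 6 s on the robot's clock. I pushed it round clockwise with the closed fingertips, then backed off and lifted the gripper clear.

- **Lever position:** in the last top picture the lever points at about 73° in the world frame and the pipe at about 72°. At the end of the push the contact force rose from about 4 N to 18 N, which fits the rigid stop.
- **Released:** the remaining force reading was about 2 N, much like other readings taken in free air. The gripper stood about 220 mm above the table, touching nothing.
- **Blue lever and can:** both look the same before and after in the pictures. The network's points for them differed by about 3 to 4 pixels from the first readings (roughly 5 to 7 mm). I took this as detector scatter, because the pictures show no shift.

No check failed. The hand-in reported no verdict.

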